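# Open the dish pen and hold its gate wide

### The job

Open the barred pen that keeps the petri dishes and hold its gate for a colleague: squeeze the catch nearest the hinge until its bolt pops up, then squeeze the catch on the handle side the same way. Then swing the gate by its upright handle post toward you, past the click of its detent, until it stands wide open, roughly square to the pen's front, and finish while still holding it there, because its spring closer pulls it back. Leave the dishes in the pen and the things lying about on the table alone.

Things in the scene. Friction and masses are not known exactly. Their poses are not given: they have to be found in the camera images.
- pen: fixed barred pen, aluminium and steel on a grey base plate, 234 mm wide, 118 mm high to its roof; origin on the table at mid width in the plane of the two bolts (base reaches 75 mm before, 115 mm behind). Its x points into the pen, y to the hinge side, z up. Two equal squeeze catches stand on the roof's front edge at its x = 0, on grey housings 70 mm wide, top at z = 146 mm
- hinge_catch (a point): hinge-side catch, 50 mm from mid width; point midway between its two upright tabs at z = 162 mm. Tabs 18 wide, 5 thick, tops at z = 179, 46 mm over their outer faces. Squeezed together along the pen's y each moves 10 mm (to 26 over all) against a 2 to 4 N spring; with both in by 6 mm or more at once the bolt between pops up and stays up; then the tabs may be let go
- handle_catch (a point): the same kind of catch on the handle side, 60 mm from mid width away from the hinge; point midway between its tabs at z = 162 mm
- hinge_bolt (a joint): rise of the steel bolt of the hinge-side catch, a round button 12 mm across between the tabs: 0 = down, locking the gate, 0.016 m = popped up, free
- handle_bolt (a joint): rise of the bolt of the handle-side catch: 0 = down, locking, 0.016 m = popped up, free
- gate (a joint): angle of the gate in rad: 0 = shut, 1.57 = square to the pen's front, stop at 1.75. It opens toward the pen's -x side and turns clockwise seen from above. A sprung ball in the sill clicks at 0.3 to 0.6 rad and takes about 5 N at the handle; the closer pulls it shut with 1 to 2 N at the handle everywhere
- gate_handle (a point): upright round aluminium post, 14 mm thick, on a bracket of the gate, free on all sides between z = 111 mm and its top at z = 166 mm; point on its axis at z = 148 mm. Shut, it stands 55 mm before the handle-side catch (toward the pen's -x); it travels on a circle of 165 mm about the hinge axis with the gate
- gate_hinge (a point): point on the gate's upright hinge axis, at z = 148 mm
- dish_a: lower of two stacked covered petri dishes in the pen, 90 mm across, 15 mm high; origin under its middle
- dish_b: upper dish of that stack, 90 mm across, 14 mm high; origin under its middle
- small_dish: bystander on the table: small covered petri dish, 60 mm across, 14 mm high; origin under its middle
- tin: bystander on the table: flat round steel tin, 114 mm across, 17 mm high; origin under its middle
- big_dish: bystander on the table: large covered petri dish, 90 mm across, 15 mm high; origin under its middle
- felt_pen: bystander on the table: marker pen, 135 mm long, 16 mm thick; origin under its middle
- lens: bystander on the table: black hand lens, 127 mm long, 9 mm thick; origin under its middle

How it is judged:
On the way, in this order (a step that is already met when the one before it is completed fails the run):
1. the hinge-side bolt has popped up while the handle-side bolt is still down (value of joint hinge_bolt above 0.01 m and value of joint handle_bolt below 0.005 m), for 0.1 s.
2. the handle-side bolt has popped up too, the gate still shut (value of joint each of hinge_bolt, handle_bolt above 0.01 m and value of joint gate below 0.15 rad), for 0.05 s.
3. the gate has been swung past its detent (value of joint gate above 0.7 rad), for 0.1 s.
At the end, for the whole second after the job is handed in: the gate stands still (under 0.15 rad/s), open by more than 1.2 rad (69 degrees), held there by the gripper's fingers at the handle post (contact force over 0.5 N, grasp within 3 cm of the post's axis), with both bolts up (value of joint gate above 1.2 rad and velocity of joint gate between -0.15 and 0.15 rad/s and contact force between the fingers and gate above 0.5 N and horizontal distance between the grasp point and gate_handle below 0.03 m and value of joint each of hinge_bolt, handle_bolt above 0.01 m); the arm keeps its last pose, push and grip.
It fails at once if the handle-side bolt released before the hinge-side one (value of joint handle_bolt above 0.01 m and value of joint hinge_bolt below 0.005 m).
It fails at once if a thing lying on the table moved by more than 3 cm (distance of any of small_dish, tin, big_dish, felt_pen, lens from where it was at the start of the episode above 0.03 m).
It fails at once if a dish in the pen moved by more than 3 cm (distance of any of dish_a, dish_b from where it was at the start of the episode above 0.03 m).
It also fails if it takes over 48 s, if anything falls off the work surface, if the arm or the gripper's body presses on something with over 40 N, if the wrist force passes 120 N, or if a joint passes its speed limit or range.

### The arm

A 6-joint arm with a two-finger parallel gripper is mounted at the origin on a cart in front of the work surface, level with it; the furniture and walls round the work are solid. World frame = base frame: x ahead of the robot, y to its left, z up, the work surface at z = 0. Lengths are in m, angles in rad, forces in N, time in s.
With the tool pointing down it reaches from about 0.425 to 0.95 m from the base axis. Payload 3.5 kg.
Tool frame: the origin (TCP) lies at the very end of the fingers, on their centre line; the grasp point (between the pads) lies 19 mm behind it; z points along the fingers, y is the direction in which the jaws open and shut (so a half turn about z gives the same grasp; the last joint's range is limited). The gripper opens to 85 mm and grips with 20 to 120 N. Pads are 22 mm wide; open, the fingers measure 114 mm over their backs; the gripper's body (76 mm by 85 mm) begins 54 mm behind the grasp point. The pads swing forward as they close: fully open they stand 13 mm farther back than shut.
Start: joints at [-1.425, 0.286, 1.577, -0, 1.279, -0.15], TCP at [0.197, -0.646, 0.231] pointing down, gripper open.
Joint ranges: [-2.77, 2.77], [-0.9, 2.22], [0.21, 2.48], [-1.53, 4.67], [0.24, 2.81], [-2.84, 2.84]. Speed limits (rad/s): [2.79, 2.79, 3.14, 3.14, 3.14, 3.14].

### API

Orientations are given as a unit quaternion [x, y, z, w].
In Python, from plant import get_state, vision, ctrl, cut_out gives the robot as it stands.
- The arm moves only by the tool jog_arm, never from a script. Its argument "commands" is text: rows parted by semicolons, each of 6 numbers parted by spaces: the shift along the world's x, y, z in m, then the turn, a rotation vector about the world's x, y, z in rad. A call has 1 to 20 rows; each row is the pose to reach, as a shift and turn from the pose commanded when the call began; what a row does not reach only later rows make up. A row lasts 1/8 s, in which the tool goes at most 62.5 mm and 10.7 degrees, less where a joint would pass 70% of its speed; a pose out of reach is approached as far as the arm can. A call with a gripper value outside its range is refused whole. "gripper" is the opening in per cent of the stroke, from 0 (shut) to 100 (fully open), set as the call begins (left out, the last holds). The fingers move at their own pace and stop on an object; "grip_force" is the grip in N (left out, the last holds). Time passes only in rows, so rows that repeat a pose let the fingers close. It gives the time, the measured TCP pose, the force and the opening at its end, in the units of the state.
- get_state(): the state, without advancing time (a new reading comes with each control period).
- vision.read_camera(name): name is "scene" or "top" or "wrist"; returns a dict with "frame" (480x640x3 uint8, red, green, blue), "z_map" (480x640 float32, m along the optical axis (not along the pixel's ray), 0 where there is no reading), "fx", "fy", "cx", "cy" (pixels), "R" (3x3) and "t" (3): a world point X has camera coordinates R X + t. Camera axes: x right, y down, z forward; pixel columns grow to the right and rows downward; lengths in m; the calibration is good to about 2 mm. The wrist camera is an equidistant fisheye: a pixel r from the principal point sees the ray r / f radians off the axis. A picture is of the moment at which its call begins.
- ctrl.sign_off(): hands the job in, once; it reports no verdict.
Trained networks look in the newest picture that a camera, given by its name, has taken for a name from the list of things; names that differ only in an ending like _2 or _b are one class to them, and where a whole thing is asked for, a point or a joint stands for the part that bears it (a point fixed in the world has none). Each returns a list of dicts, best first, with "conf" (0 to 1); they miss things now and then, are a little off and sometimes report something else, mostly with a low value. They report only what shows in the picture. A call takes as long as a camera call.
- cut_out(camera, query): "pixels" (480x640 bool, what is visible of it) and "box" ([centre column, centre row, width, height] in pixels, round what is visible of it).
The state is a dict: "time": time; "qpos": joint angles; "dq": joint speeds; "joint_efforts": joint torques, N m; "eef_pos": TCP position; "tcp_rot": TCP orientation; "contact_force": force on the tool from outside, world axes, zero at the start; "wrist_torque": the same for the moment, N m; "opening": opening from 0.0 (shut) to 1.0 (fully open).
Only numpy, scipy, OpenCV 4.12 (cv2) and the standard library are available. Lean on these libraries where they do the work, as an engineer would, in place of code of your own. Each camera call takes 0.05 s, during which the arm holds its last target.

## Working session

There is one attempt and no reset: what is moved stays moved. The work goes in short steps, Python scripts to look and compute and a tool call to move; the robot and the scene stay as the last step left them, time stands still between calls to the robot, and variables do not carry over. Pictures are saved under pics/ and viewed, and the job is handed in when it is done.

Besides the shell and the picture viewer there is one more tool, called after ">>>" by a JSON object that holds its "fn" and its "kwargs". jog_arm: Moves the arm, as the interface text tells. Its arguments: {"type":"object","properties":{"commands":{"type":"string"},"gripper":{"type":"number"},"grip_force":{"type":"number"}},"required":["commands"]}

```bash
mkdir -p pics; ls
python3 - <<'E'
from plant import get_state, vision, ctrl, cut_out
import cv2, numpy as np, pickle
s=get_state(); print(s)
for n in ["scene","top","wrist"]:
    c=vision.read_camera(n); pickle.dump(c,open(f'{n}0.pkl','wb'))
    cv2.imwrite(f'pics/{n}0.png',c['frame'][:,:,::-1]); print(n,c['fx'],c['cx'],c['cy'],c['R'],c['t'])
E
```

```text
pics
{'time': 0.0, 'qpos': array([-1.42502565e+00,  2.87163419e-01,  1.57822363e+00, -3.55288573e-07,
        1.27859010e+00, -1.50008468e-01]), 'dq': array([ 0.00056142,  0.00069714, -0.00054671, -0.00103986, -0.00042858,
       -0.00074765]), 'joint_efforts': array([-7.59283594e-04, -4.05980372e+01, -2.92626268e+01, -1.64332341e-04,
        5.87509901e-03,  4.19877551e-06]), 'eef_pos': array([ 0.19667621, -0.64500645,  0.22992343]), 'tcp_rot': array([ 9.89083544e-01,  1.47351015e-01,  2.35619265e-06, -1.19224328e-03]), 'contact_force': array([ 0.13395463,  0.04729274, -0.27674948]), 'wrist_torque': array([-0.00493375,  0.02767203,  0.00388892]), 'opening': 0.9996372892277322}
scene 504.11333949808443 323.46222804091025 241.222027553224 [[-0.52135314 -0.85320212 -0.01539632]
 [-0.51822134  0.33089289 -0.78864221]
 [ 0.67796574 -0.40318239 -0.61465959]] [0.36733285 0.34535405 0.90255384]
top 581.6757691467642 327.2202804691078 241.4244531416904 [[ 0.02895764 -0.99958007 -0.00107182]
 [-0.9945077  -0.02870277 -0.10065081]
 [ 0.10057778  0.00398054 -0.99492124]] [0.08208256 0.58739217 1.55682506]
wrist 371.64829954431775 321.30742562932795 232.8713514893788 [[ 0.29096285 -0.95673355 -0.00124086]
 [-0.92110625 -0.28047801  0.2699914 ]
 [-0.25865786 -0.0774145  -0.96286194]] [-0.67305036 -0.03421695  0.37839232]
```

View pics/scene0.png

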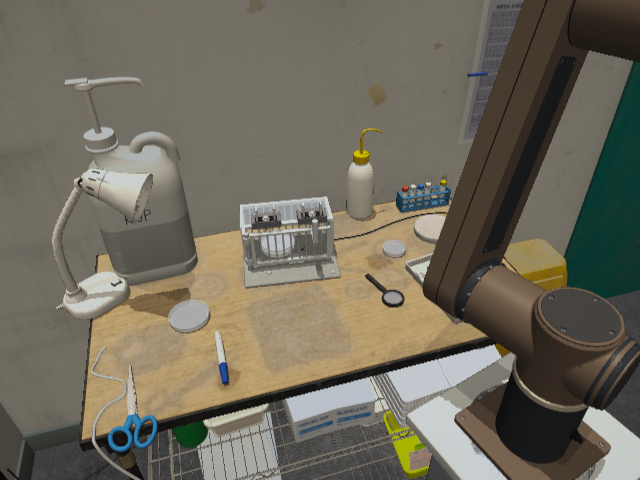

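View pics/top0.png

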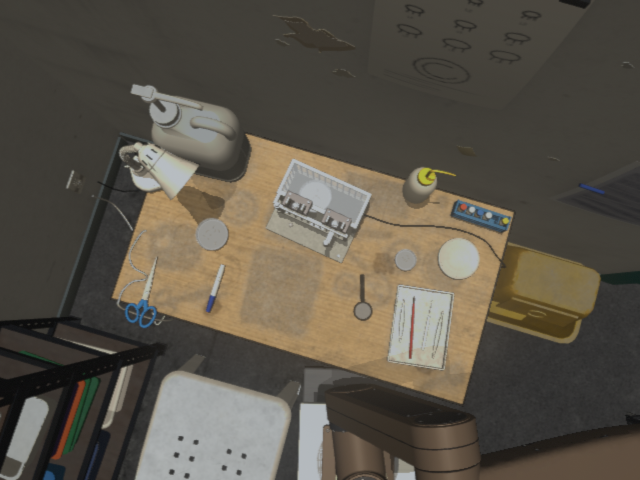

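The scene view shows the pen at about (288,240) with two catches on its roof. The handle post is at (315,235), on the right. In the top view the pen is at (318,210). Next I'll zoom in and measure.

```bash
cat > h.py <<'E'
import numpy as np, cv2, pickle
def cloud(c):
    v,u=np.mgrid[0:480,0:640]; z=c['z_map']
    X=np.stack([(u-c['cx'])/c['fx']*z,(v-c['cy'])/c['fy']*z,z],-1)
    W=(X-c['t'])@c['R']; W[z<=0]=np.nan
    return W
def proj(c,P):
    q=np.atleast_2d(P)@c['R'].T+c['t']
    return np.stack([q[:,0]/q[:,2]*c['fx']+c['cx'],q[:,1]/q[:,2]*c['fy']+c['cy']],-1)
E
python3 - <<'E'
from h import *
from plant import *
for n,(a,b,w,h) in {'scene':(230,190,120,100),'top':(255,150,128,110)}.items():
    c=pickle.load(open(n+'0.pkl','rb'))
    im=cv2.resize(c['frame'][b:b+h,a:a+w,::-1],None,fx=6,fy=5.4 if n=='top' else 6,interpolation=cv2.INTER_CUBIC)
    cv2.imwrite(f'pics/{n}0z.png',im[:600,:800])
    W=cloud(c)
    for q in ['hinge_catch','handle_catch','gate_handle','hinge_bolt','pen','dish_a']:
        for d in cut_out(n,q)[:2]:
            p=W[d['pixels']]; p=p[~np.isnan(p[:,0])]
            print(n,q,round(d['conf'],2),np.round(d['box'],1),np.round(np.median(p,0),3),np.round(np.percentile(p,2,0),3),np.round(np.percentile(p,98,0),3))
E
```

```text
scene hinge_catch 0.63 [288.5 242.2 100.4  90.7] [0.647 0.125 0.042] [0.554 0.015 0.002] [0.775 0.244 0.159]
scene handle_catch 0.88 [289.8 242.4  98.2  89.1] [0.648 0.125 0.047] [0.556 0.012 0.003] [0.773 0.246 0.159]
scene gate_handle 0.76 [288.1 242.4  92.   49.4] [0.633 0.129 0.068] [0.564 0.029 0.001] [0.77  0.239 0.157]
scene gate_handle 0.24 [383.9 290.7  37.5  35.8] [0.41  0.002 0.007] [ 0.377 -0.024 -0.   ] [0.496 0.021 0.011]
scene pen 0.76 [290.1 245.7  99.3  85.7] [0.646 0.125 0.04 ] [0.554 0.014 0.001] [0.773 0.246 0.159]
scene dish_a 0.67 [277.4 243.7  32.9  20.7] [0.697 0.145 0.034] [0.643 0.099 0.027] [0.735 0.187 0.091]
top hinge_catch 0.62 [319.1 210.4 104.5 102.5] [0.66  0.127 0.115] [0.555 0.008 0.002] [0.769 0.246 0.153]
top handle_catch 0.71 [319.4 209.1 102.9 104.1] [0.66  0.127 0.115] [0.555 0.009 0.002] [0.769 0.247 0.154]
top pen 0.67 [318.6 209.8 103.7 102.7] [0.659 0.126 0.115] [0.553 0.007 0.001] [0.767 0.246 0.154]
```

View pics/scene0z.png

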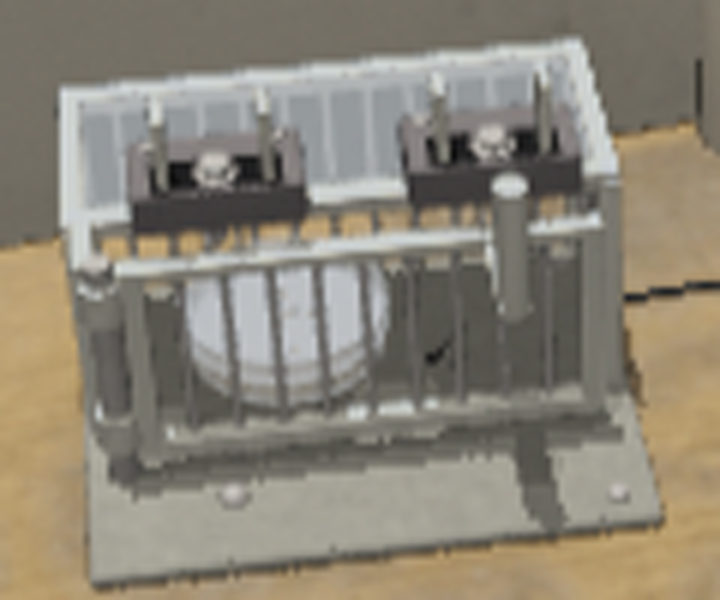

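View pics/top0z.png

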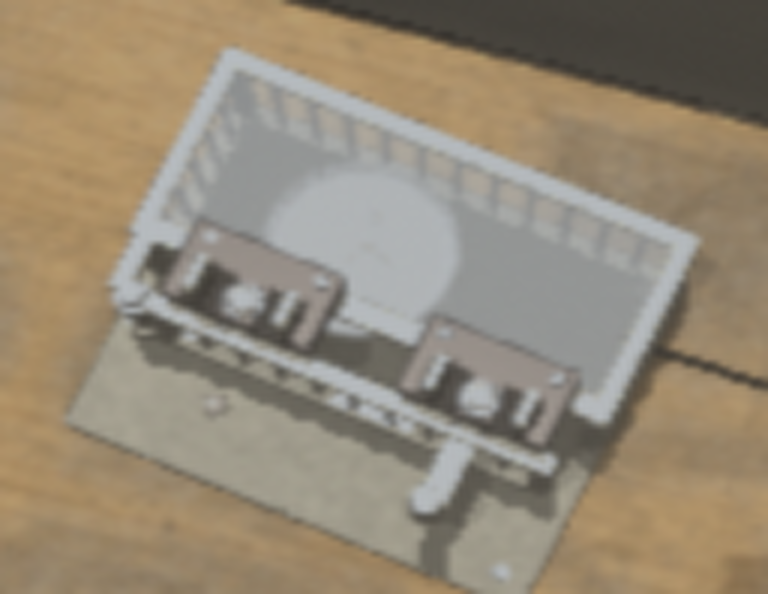

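Run:
```python
from h import *
from scipy.optimize import least_squares
C={n:pickle.load(open(n+'0.pkl','rb')) for n in ['scene','top']}
obs={'hb':((265.5,218.3),(295.3,205.6)),'cb':((311.8,213.7),(334.8,223.7)),'post':((315,220.8),(326.7,243.1))}
P={}
for k,(a,b) in obs.items():
    f=lambda X:np.r_[proj(C['scene'],X)[0]-a,proj(C['top'],X)[0]-b]
    r=least_squares(f,[.65,.13,.15]); P[k]=r.x; print(k,r.x.round(4),r.fun.round(2))
d=P['hb']-P['cb']; print(np.linalg.norm(d[:2]),np.arctan2(d[1],d[0]))
u=d[:2]/np.linalg.norm(d[:2]); xin=np.array([u[1],-u[0]])
dd=(P['post']-P['cb'])[:2]; print('post rel', dd@xin, dd@u)
# cloud slabs
for n in C:
    W=cloud(C[n]).reshape(-1,3)
    for lo,hi in [(.139,.150),(.111,.121),(.155,.172),(.172,.19),(0.003,.012)]:
        m=(W[:,2]>lo)&(W[:,2]<hi)&(abs(W[:,0]-.66)<.13)&(abs(W[:,1]-.13)<.14)
        p=W[m]
        if len(p)>8:
            (c,s,a)=cv2.minAreaRect(p[:,:2].astype(np.float32)*1000); print(n,lo,len(p),np.round(c,1),np.round(s,1),round(a,2),p[:,2].mean().round(4))
```

```text
hb [0.6621 0.1827 0.1479] [ 0.19  0.01 -0.18 -0.1 ]
cb [0.6188 0.0814 0.1483] [ 0.3   0.01 -0.27 -0.18]
post [0.5678 0.1013 0.166 ] [ 0.7   0.03 -0.63 -0.43]
0.11018269612941863 1.1667874636901596
post rel -0.05475344194346973 -0.0017758764226116694
scene 0.139 587 [628.  138.5] [179.3  94.5] 64.59 0.1451
scene 0.111 1649 [668.7 126.5] [227.9 178.7] 67.0 0.1164
scene 0.155 107 [614.6 144.8] [155.5  64.3] 66.86 0.1625
scene 0.172 60 [641.  132.8] [154.6  20.9] 67.3 0.1773
scene 0.003 2653 [657.  129.2] [275.8 251.6] 86.08 0.0076
top 0.139 664 [649.3 128.1] [179.7  41.2] 67.06 0.1454
top 0.111 2813 [668.2 125.8] [228.5 176.3] 66.7 0.1165
top 0.155 54 [634.8 133.9] [147.8  69.7] 48.66 0.1629
top 0.172 67 [641.  132.1] [156.8  18.6] 67.06 0.1782
top 0.003 2035 [660.  130.1] [259.6 279.5] 0.07 0.0069
```

Run:
```python
from h import *
C={n:pickle.load(open(n+'0.pkl','rb')) for n in ['scene','top']}
a=np.radians(66.95);u=np.array([np.cos(a),np.sin(a)]);x=np.array([u[1],-u[0]])
M=np.array([.641,.1325])+.005*u
print('M',M,'hc',M+.05*u,'cc',M-.06*u,'post',M-.06*u-.055*x)
# hinge knob: top view pixel with z guess; scene zoom (97,272)
from scipy.optimize import least_squares
A=(230+97/6,190+270/6);B=(255+130/6,150+297/5.4)
r=least_squares(lambda X:np.r_[proj(C['scene'],X)[0]-A,proj(C['top'],X)[0]-B],[.65,.2,.13]);print('hinge',r.x,r.fun)
h=r.x[:2]-M; print('pen frame',h@x,h@u)
for n in C:
    W=cloud(C[n]).reshape(-1,3); W=W[~np.isnan(W[:,0])]; q=np.c_[(W[:,:2]-M)@x,(W[:,:2]-M)@u,W[:,2]]
    m=(q[:,2]>.10)&(abs(q[:,1]-.1)<.03)&(q[:,0]<.02)&(q[:,0]>-.06)
    print(n,m.sum(),np.round(np.percentile(q[m],[5,50,95],axis=0),3))
    m=(q[:,2]>.12)&(abs(q[:,1]+.06)<.03)&(q[:,0]<-.03)&(q[:,0]>-.09); print(np.round(np.median(q[m],0),3),m.sum(), np.round(q[m].min(0),3),np.round(q[m].max(0),3))
    # highest obstacles near end post
    for p in [(-.155,.15),(-.1,.0)]:
        m=(np.hypot(q[:,0]-p[0],q[:,1]-p[1])<.15)&(q[:,0]<-.08); print(p,q[m,2].max() if m.any() else None)
```

```text
M [0.64295767 0.13710082] hc [0.66253438 0.18310899] cc [0.61946562 0.08189101] post [0.56885662 0.10342539]
hinge [0.66771013 0.23341793 0.11565609] [ 0.31988112  0.01929437 -0.31019164 -0.17151768]
pen frame -0.014935139979688242 0.098318927055845
scene 276 [[-0.018  0.071  0.104]
 [-0.009  0.087  0.117]
 [ 0.017  0.109  0.16 ]]
[-0.058 -0.059  0.148] 111 [-0.064 -0.067  0.121] [-0.047 -0.053  0.167]
(-0.155, 0.15) 0.3299936599069499
(-0.1, 0.0) 0.00527272505955854
top 178 [[-0.018  0.072  0.107]
 [-0.004  0.092  0.118]
 [ 0.018  0.108  0.15 ]]
[-0.056 -0.062  0.163] 35 [-0.061 -0.068  0.124] [-0.048 -0.055  0.17 ]
(-0.155, 0.15) 0.3324923734874515
(-0.1, 0.0) 0.013152725836539298
```

>>> {"fn": "jog_arm", "kwargs": {"commands": "0.02 0.04 0.01 0 0 -0.04; 0.04 0.08 0.01 0 0 -0.08; 0.07 0.12 0.01 0 0 -0.12; 0.09 0.16 0.01 0 0 -0.16; 0.115 0.205 0.01 0 0 -0.2; 0.14 0.25 0.01 0 0 -0.24; 0.165 0.29 0.01 0 0 -0.28; 0.19 0.335 0.01 0 0 -0.32; 0.215 0.38 0.01 0 0 -0.36; 0.24 0.42 0.01 0 0 -0.4; 0.265 0.465 0.01 0 0 -0.44; 0.29 0.51 0.01 0 0 -0.48; 0.315 0.555 0.01 0 0 -0.52; 0.34 0.60 0.01 0 0 -0.56; 0.365 0.645 0.01 0 0 -0.6; 0.39 0.69 0.01 0 0 -0.64; 0.415 0.735 0.01 0 0 -0.68; 0.44 0.78 0.01 0 0 -0.7; 0.455 0.81 0.01 0 0 -0.7; 0.466 0.828 0.01 0 0 -0.7", "gripper": 100, "grip_force": 20}}

```text
time: 3.25
eef_pos: [0.6632, 0.1842, 0.2411]
tcp_rot: [0.98, -0.2, -0.0, -0.0]
contact_force: [-0.5, -0.2, 0.6]
opening: 0.999
```

>>> {"fn": "jog_arm", "kwargs": {"commands": "0 0 -0.03 0 0 0; 0 0 -0.06 0 0 0; 0 0 -0.08 0 0 0; 0 0 -0.087 0 0 0; 0 0 -0.087 0 0 0"}}

```text
time: 3.88
eef_pos: [0.663, 0.1822, 0.1545]
tcp_rot: [0.98, -0.201, 0.0, -0.0]
contact_force: [-0.1, -0.1, 1.0]
opening: 0.999
```

Run:
```python
from h import *
from plant import *
s=get_state(); print(s['eef_pos'],s['contact_force'],s['time'])
for n in ['wrist','scene']:
    c=vision.read_camera(n);im=c['frame'][:,:,::-1]
    if n=='scene': im=cv2.resize(im[150:290,200:380],None,fx=4,fy=4)
    cv2.imwrite(f'pics/{n}1.png',im)
C=pickle.load(open('top0.pkl','rb'))
a=np.radians(66.95);u=np.array([np.cos(a),np.sin(a)]);x=np.array([u[1],-u[0]]);M=np.array([.643,.1371])
for n in ['top','scene']:
    W=cloud(pickle.load(open(n+'0.pkl','rb'))).reshape(-1,3)
    E=M-.155*x+.15*u if False else M-.17*x+.14*u
    m=(W[:,2]>.05)&(W[:,0]<.72)&(W[:,0]>.3)&(W[:,1]>.27)&(W[:,1]<.8)
    p=W[m]; d=np.hypot(*(p[:,:2]-E).T); i=np.argsort(d)[:3]; print(E,p[i].round(3),d[i].round(3))
```

```text
[0.66298397 0.18223808 0.15454744] [-0.0895365  -0.12179782  1.04597388] 3.875
[0.541387   0.33248372] [[0.656 0.434 0.328]
 [0.66  0.434 0.318]
 [0.656 0.439 0.316]] [0.153 0.156 0.156]
[0.541387   0.33248372] [[0.66  0.434 0.322]
 [0.662 0.432 0.325]
 [0.662 0.433 0.323]] [0.156 0.157 0.157]
```

View pics/wrist1.png

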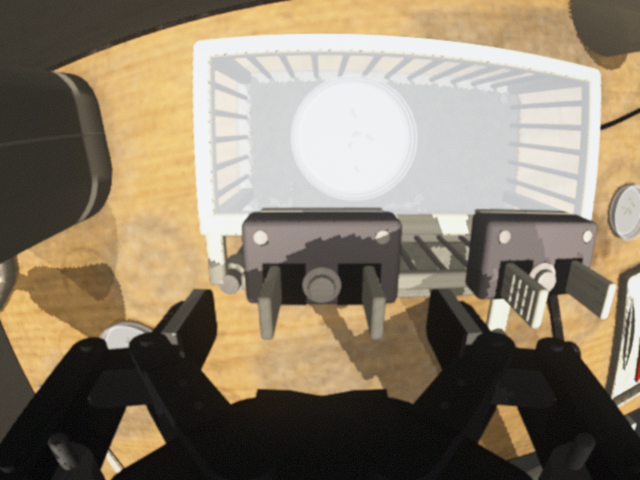

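View pics/scene1.png

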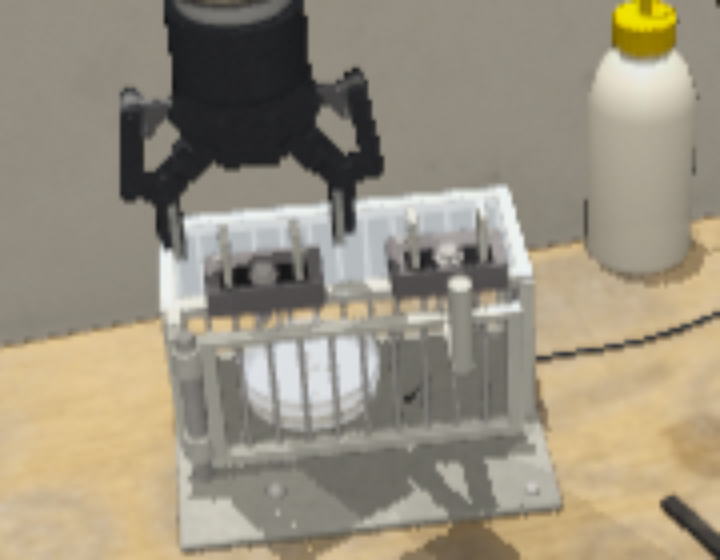

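In the wrist view the fingertips at columns 213 and 428 straddle the hinge-side tabs at 268 and 376, and both pairs centre at about 321. The gripper is centred, so I'm squeezing now.

>>> {"fn": "jog_arm", "kwargs": {"commands": "0 0 0 0 0 0; 0 0 0 0 0 0; 0 0 0 0 0 0; 0 0 0 0 0 0; 0 0 0 0 0 0; 0 0 0 0 0 0; 0 0 0 0 0 0; 0 0 0 0 0 0", "gripper": 31, "grip_force": 20}}

```text
time: 4.97
eef_pos: [0.6634, 0.1826, 0.1561]
tcp_rot: [0.98, -0.201, 0.001, -0.0]
contact_force: [-0.6, -0.5, 5.0]
opening: 0.307
```

Run:
```python
from h import *
from plant import *
s=get_state(); print(s['eef_pos'],s['contact_force'],s['time'],s['opening'])
c=vision.read_camera('wrist');cv2.imwrite(f'pics/wrist2.png',c['frame'][:,:,::-1])
```

```text
[0.66344851 0.1825761  0.15605422] [-0.59552753 -0.48141551  4.9659647 ] 4.975 0.30725847216688085
```

View pics/wrist2.png

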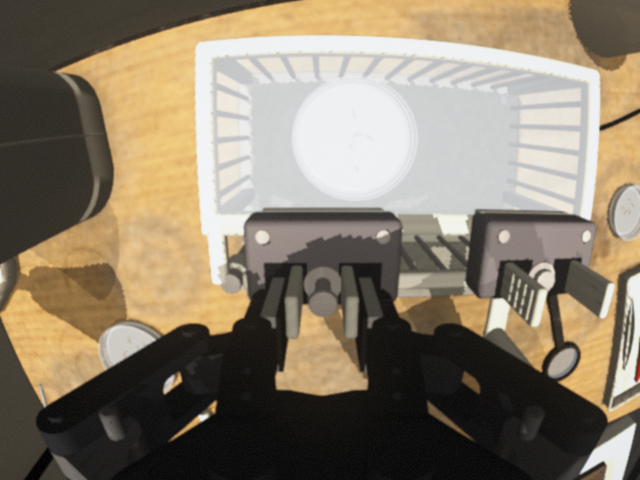

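The hinge-side bolt looks taller at (322,295). I'll release, lift and check it.

>>> {"fn": "jog_arm", "kwargs": {"commands": "0 0 0 0 0 0; 0 0 0 0 0 0; 0 0 0 0 0 0; 0 0 0 0 0 0; 0 0 0.03 0 0 0; 0 0 0.07 0 0 0; -0.015 -0.035 0.08 0 0 0; -0.03 -0.07 0.08 0 0 0; -0.043 -0.101 0.08 0 0 0; -0.043 -0.101 0.08 0 0 0", "gripper": 100}}

```text
time: 6.28
eef_pos: [0.6193, 0.0797, 0.2345]
tcp_rot: [0.979, -0.202, -0.0, 0.0]
contact_force: [0.7, 0.8, -0.2]
opening: 0.998
```

Run:
```python
from h import *
from plant import *
s=get_state(); print(s['eef_pos'],s['contact_force'],s['time'],s['opening'])
c=vision.read_camera('wrist');cv2.imwrite(f'pics/wrist3.png',c['frame'][:,:,::-1])
```

```text
[0.61928067 0.07966545 0.23445344] [ 0.71890909  0.83007711 -0.17301456] 6.275 0.9977797451086389
```

View pics/wrist3.png

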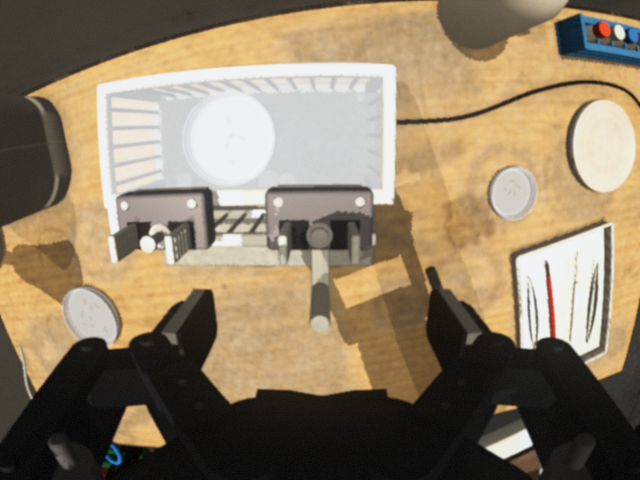

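The hinge bolt stands up at (151,242). Its handle-side twin at (320,233) is still down, and the gripper is centred over it. Descending and squeezing.

>>> {"fn": "jog_arm", "kwargs": {"commands": "0 0.001 -0.03 0 0 0; 0 0.001 -0.06 0 0 0; 0 0.001 -0.074 0 0 0; 0 0.001 -0.078 0 0 0; 0 0.001 -0.078 0 0 0; 0 0.001 -0.078 0 0 0"}}

```text
time: 7.08
eef_pos: [0.6207, 0.0824, 0.1579]
tcp_rot: [0.98, -0.201, 0.001, -0.0]
contact_force: [-0.5, 0.4, -0.2]
opening: 0.997
```

>>> {"fn": "jog_arm", "kwargs": {"commands": "0 0 0 0 0 0; 0 0 0 0 0 0; 0 0 0 0 0 0; 0 0 0 0 0 0; 0 0 0 0 0 0; 0 0 0 0 0 0; 0 0 0 0 0 0; 0 0 0 0 0 0", "gripper": 31}}

```text
time: 8.07
eef_pos: [0.62, 0.0817, 0.1578]
tcp_rot: [0.98, -0.201, 0.0, 0.001]
contact_force: [-2.8, -2.0, 5.0]
opening: 0.311
```

>>> {"fn": "jog_arm", "kwargs": {"commands": "0 0 0 0 0 0; 0 0 0 0 0 0; 0 0 0 0 0 0; 0 0 0 0 0 0; 0 0 0.03 0 0 0; 0 0 0.07 0 0 0; 0 0 0.08 0 0 0; 0 0 0.08 0 0 0", "gripper": 100}}

```text
time: 9.07
eef_pos: [0.62, 0.0824, 0.2366]
tcp_rot: [0.98, -0.201, 0.001, -0.0]
contact_force: [0.3, -0.7, -0.9]
opening: 1.004
```

Run:
```python
from h import *
from plant import *
s=get_state(); print(s['eef_pos'],s['contact_force'],s['time'],s['opening'])
c=vision.read_camera('wrist');cv2.imwrite(f'pics/wrist4.png',c['frame'][:,:,::-1])
```

```text
[0.61998519 0.08236794 0.23664854] [ 0.27364069 -0.69850535 -0.93133529] 9.075 1.0037748013129553
```

View pics/wrist4.png

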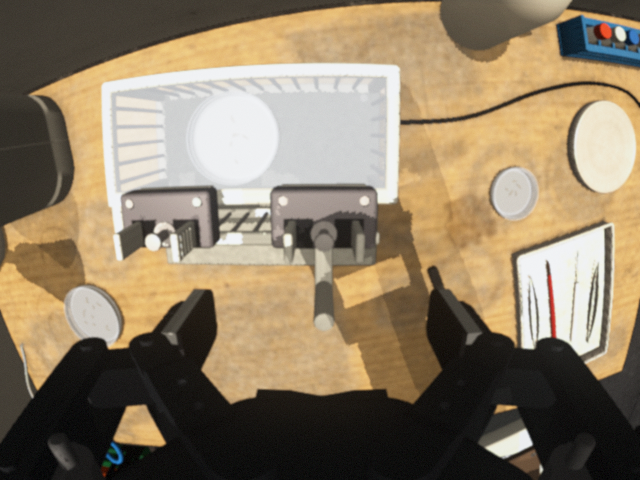

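Run:
```python
import cv2,numpy as np
a=cv2.imread('pics/wrist3.png');b=cv2.imread('pics/wrist4.png')
im=np.vstack([cv2.resize(i[180:275,100:400],None,fx=2.6,fy=3,interpolation=cv2.INTER_CUBIC) for i in (a,b)])
cv2.imwrite('pics/cmp.png',im)
```

```text
(no output)
```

View pics/cmp.png

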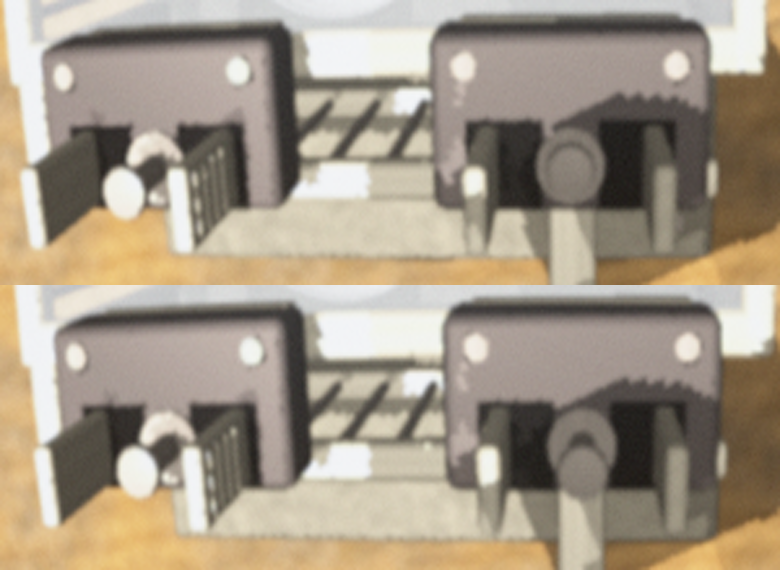

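Comparing before and after, the handle bolt now stands up too (lower row, 583,465), and the hinge bolt has stayed up. Next is the post.

>>> {"fn": "jog_arm", "kwargs": {"commands": "-0.026 0.01 0 0 0 0; -0.052 0.02 0 0 0 0; -0.052 0.02 -0.03 0 0 0; -0.052 0.02 -0.06 0 0 0; -0.052 0.02 -0.09 0 0 0; -0.052 0.02 -0.107 0 0 0; -0.052 0.02 -0.107 0 0 0; -0.052 0.02 -0.107 0 0 0"}}

```text
time: 10.12
eef_pos: [0.5685, 0.1023, 0.1302]
tcp_rot: [0.98, -0.201, 0.001, -0.0]
contact_force: [0.1, 0.2, -0.3]
opening: 0.999
```

Run:
```python
from h import *
from plant import *
s=get_state(); print(s['eef_pos'],s['contact_force'],s['time'],s['qpos'])
c=vision.read_camera('wrist');cv2.imwrite(f'pics/wrist5.png',c['frame'][:,:,::-1])
c=vision.read_camera('scene');cv2.imwrite(f'pics/scene5.png',cv2.resize(c['frame'][150:290,200:380,::-1],None,fx=4,fy=4))
H=np.array([.6677,.2334]); P=np.array([.568,.1025]); r=P-H; print(np.linalg.norm(r))
a=np.arctan2(r[1],r[0])
for th in np.arange(0,1.61,.1):
    q=H+.165*np.array([np.cos(a-th),np.sin(a-th)])-P; print(round(th,2),q.round(4))
```

```text
[0.56850154 0.10233037 0.13022152] [ 0.09859878  0.17203427 -0.32212739] 10.125 [2.50844858e-03 1.77868262e-01 1.90155930e+00 1.83515445e-05
 1.06064423e+00 1.97752902e+00]
0.16454452285020005
0.0 [-0.0003 -0.0004]
0.1 [-0.0129  0.0103]
0.2 [-0.0244  0.0221]
0.3 [-0.0346  0.035 ]
0.4 [-0.0435  0.0489]
0.5 [-0.051   0.0636]
0.6 [-0.0569  0.079 ]
0.7 [-0.0613  0.0949]
0.8 [-0.0641  0.1112]
0.9 [-0.0653  0.1276]
1.0 [-0.0648  0.1441]
1.1 [-0.0626  0.1605]
1.2 [-0.0589  0.1765]
1.3 [-0.0535  0.1921]
1.4 [-0.0466  0.2071]
1.5 [-0.0383  0.2213]
1.6 [-0.0286  0.2347]
```

View pics/wrist5.png

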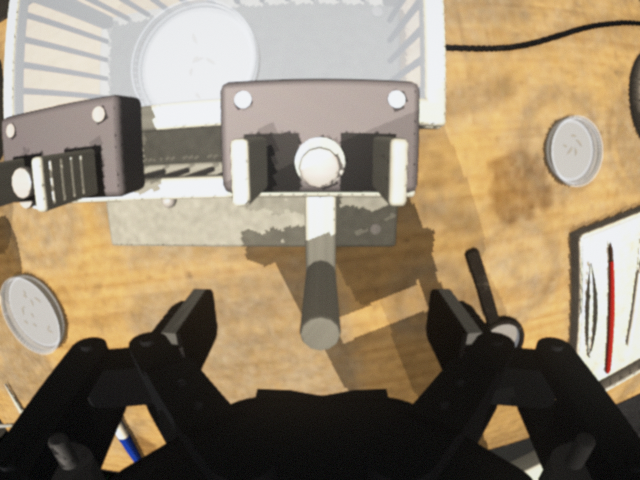

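View pics/scene5.png

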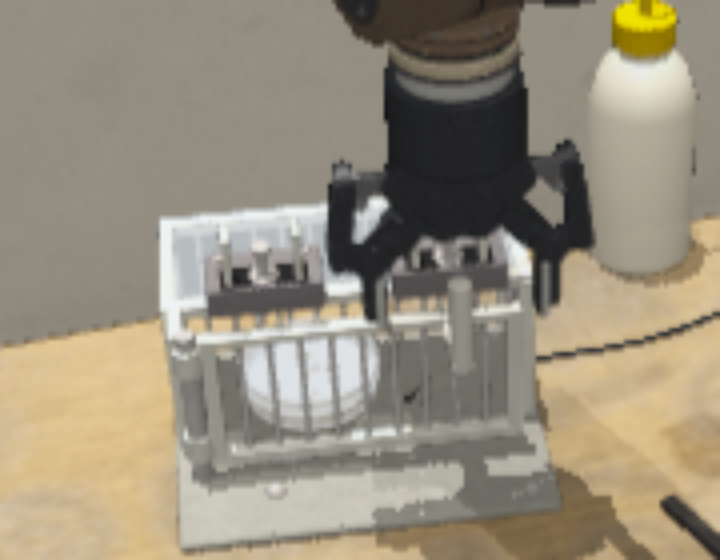

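The post at (320,335) sits between the open fingers. Turning with the gate from this wrist angle would run the last joint past its limit (q6 is 1.98 and would need about +1.9), so I'll lift and take the half-turned grasp.

>>> {"fn": "jog_arm", "kwargs": {"commands": "0 0 0.04 0 0 0; 0 0 0.085 0 0 0; 0 0 0.085 0 0 0.18; 0 0 0.085 0 0 0.36; 0 0 0.085 0 0 0.54; 0 0 0.085 0 0 0.72; 0 0 0.085 0 0 0.9; 0 0 0.085 0 0 1.08; 0 0 0.085 0 0 1.26; 0 0 0.085 0 0 1.44; 0 0 0.085 0 0 1.62; 0 0 0.085 0 0 1.8; 0 0 0.085 0 0 1.98; 0 0 0.085 0 0 2.16; 0 0 0.085 0 0 2.34; 0 0 0.085 0 0 2.52; 0 0 0.085 0 0 2.7; 0 0 0.085 0 0 2.88; 0 0 0.085 0 0 3.06; 0 0 0.085 0 0 3.14"}}

```text
time: 12.72
eef_pos: [0.5683, 0.1023, 0.2158]
tcp_rot: [0.2, 0.98, 0.0, 0.001]
contact_force: [-0.1, -1.3, 0.7]
opening: 1.0
```

>>> {"fn": "jog_arm", "kwargs": {"commands": "0 0 0 0 0 0; 0 0 -0.03 0 0 0; 0 0 -0.06 0 0 0; 0 0 -0.085 0 0 0; 0 0 -0.085 0 0 0; 0 0 -0.085 0 0 0"}}

```text
time: 13.48
eef_pos: [0.5687, 0.1024, 0.1308]
tcp_rot: [0.202, 0.979, 0.0, 0.001]
contact_force: [0.3, -0.0, -0.1]
opening: 1.004
```

Run:
```python
from h import *
from plant import *
s=get_state(); print(s['eef_pos'],s['contact_force'],s['time'],s['qpos'])
c=vision.read_camera('wrist');cv2.imwrite(f'pics/wrist6.png',c['frame'][:,:,::-1])
```

```text
[0.56871013 0.10236078 0.13080997] [ 0.33894612 -0.01148965 -0.13214504] 13.475 [ 2.57202641e-03  1.77193929e-01  1.90114146e+00 -1.05286099e-05
  1.06099327e+00 -1.16183582e+00]
```

View pics/wrist6.png

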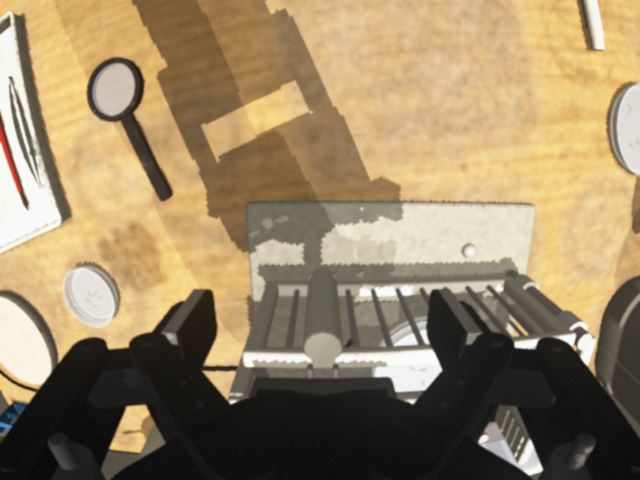

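The post at (322,347) is centred between the fingers, so I'm closing.

>>> {"fn": "jog_arm", "kwargs": {"commands": "0 0 0 0 0 0; 0 0 0 0 0 0; 0 0 0 0 0 0; 0 0 0 0 0 0; 0 0 0 0 0 0; 0 0 0 0 0 0; 0 0 0 0 0 0; 0 0 0 0 0 0; 0 0 0 0 0 0", "gripper": 0, "grip_force": 45}}

```text
time: 14.65
eef_pos: [0.5683, 0.1029, 0.1296]
tcp_rot: [0.202, 0.979, 0.001, 0.001]
contact_force: [3.3, 5.0, 0.7]
opening: 0.147
```

>>> {"fn": "jog_arm", "kwargs": {"commands": "-0.0065 0.005 0 0 0 -0.05; -0.013 0.0105 0 0 0 -0.1; -0.0185 0.016 0 0 0 -0.15; -0.024 0.0225 0 0 0 -0.2; -0.0295 0.0288 0 0 0 -0.25; -0.0345 0.0355 0 0 0 -0.3; -0.039 0.0423 0 0 0 -0.35; -0.0435 0.0493 0 0 0 -0.4"}}

```text
time: 15.65
eef_pos: [0.5271, 0.1521, 0.1296]
tcp_rot: [0.393, 0.92, 0.002, 0.004]
contact_force: [13.7, 2.8, -7.1]
opening: 0.145
```

Run:
```python
from h import *
from plant import *
s=get_state(); print(s['eef_pos'],s['contact_force'],s['wrist_torque'],s['opening'],s['time'],s['qpos'])
c=vision.read_camera('scene');cv2.imwrite(f'pics/scene7.png',cv2.resize(c['frame'][150:290,200:380,::-1],None,fx=4,fy=4))
```

```text
[0.52708165 0.15211099 0.1296017 ] [13.68743998  2.78088181 -7.12821089] [ 0.29341121 -1.65758061  0.13729955] 0.1454765167976535 15.65 [ 9.59853098e-02  1.13080401e-01  1.97614977e+00 -1.68524615e-05
  1.04361034e+00 -6.67933957e-01]
```

View pics/scene7.png

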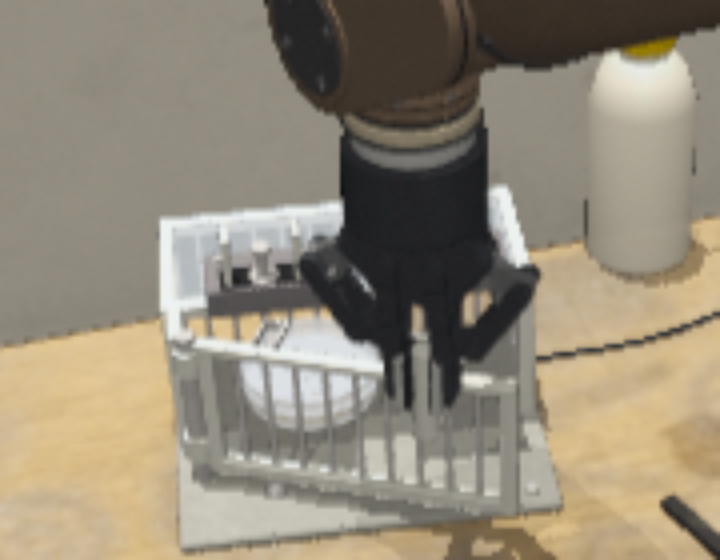

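The gate follows, and the detent is loading up. Continuing along the arc.

>>> {"fn": "jog_arm", "kwargs": {"commands": "-0.004 0.007 0 0 0 -0.05; -0.0075 0.0147 0 0 0 -0.1; -0.0105 0.0223 0 0 0 -0.15; -0.0134 0.03 0 0 0 -0.2; -0.016 0.038 0 0 0 -0.25; -0.0178 0.046 0 0 0 -0.3; -0.0194 0.054 0 0 0 -0.35; -0.0206 0.0623 0 0 0 -0.4; -0.0214 0.0705 0 0 0 -0.45; -0.0218 0.0787 0 0 0 -0.5; -0.0217 0.087 0 0 0 -0.55; -0.0213 0.095 0 0 0 -0.6"}}

```text
time: 17.2
eef_pos: [0.507, 0.2454, 0.1296]
tcp_rot: [0.646, 0.763, 0.002, 0.005]
contact_force: [14.1, -0.7, -6.4]
opening: 0.151
```

Run:
```python
from h import *
from plant import *
s=get_state(); print(s['eef_pos'],s['contact_force'],s['wrist_torque'],s['opening'],s['time'],s['qpos'])
c=vision.read_camera('scene');cv2.imwrite(f'pics/scene8.png',cv2.resize(c['frame'][150:290,200:380,::-1],None,fx=4,fy=4))
```

```text
[0.50702    0.24535231 0.12960292] [14.05995055 -0.72454434 -6.41869564] [-0.11929459 -1.53144464  0.31095566] 0.15063027137122653 17.2 [ 0.27290474  0.14475964  1.94077718 -0.00595173  1.04680921  0.11048007]
```

View pics/scene8.png

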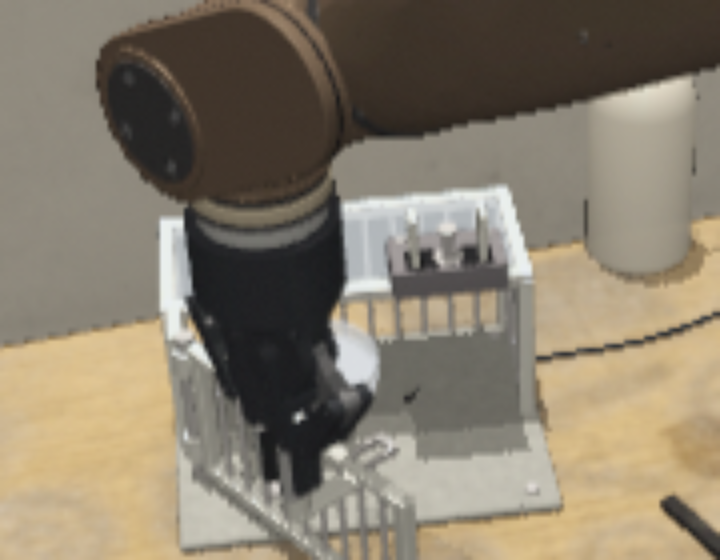

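The gate is at about 1 rad with the grip intact. The 14 N is mostly radial because the commanded arc is slightly too wide, so I'll ease inward by 2 mm on the rest.

>>> {"fn": "jog_arm", "kwargs": {"commands": "0.0014 0.008 0 0 0 -0.05; 0.004 0.016 0 0 0 -0.1; 0.0057 0.0238 0 0 0 -0.15; 0.0077 0.0316 0 0 0 -0.2; 0.0104 0.0393 0 0 0 -0.25; 0.013 0.047 0 0 0 -0.3; 0.0165 0.0546 0 0 0 -0.35; 0.02 0.062 0 0 0 -0.4; 0.0242 0.0692 0 0 0 -0.45; 0.028 0.076 0 0 0 -0.5; 0.028 0.076 0 0 0 -0.5; 0.028 0.076 0 0 0 -0.5; 0.028 0.076 0 0 0 -0.5; 0.028 0.076 0 0 0 -0.5"}}

```text
time: 19.0
eef_pos: [0.5322, 0.3211, 0.1296]
tcp_rot: [0.814, 0.58, 0.0, 0.002]
contact_force: [5.2, -2.4, -0.9]
opening: 0.147
```

Run:
```python
from h import *
from plant import *
s=get_state(); print(s['eef_pos'],s['contact_force'],s['wrist_torque'],s['opening'],s['time'],s['qpos'],s['dq'])
for n in ['scene','top','wrist']:
    c=vision.read_camera(n);im=c['frame'][:,:,::-1]
    pickle.dump(c,open(n+'9.pkl','wb'))
    if n=='scene': im=cv2.resize(im[150:300,180:380],None,fx=4,fy=4)
    cv2.imwrite(f'pics/{n}9.png',im)
```

```text
[0.5321765  0.32112881 0.1295992 ] [ 5.24817442 -2.44848694 -0.90978862] [-0.26330025 -0.59900229  0.44314752] 0.14716022857776678 19.0 [ 0.38125455  0.26972674  1.79263656 -0.00384235  1.07755569  0.71557337] [-5.11334381e-04  2.73305198e-06  9.50672766e-04 -6.05222977e-05
 -2.11243747e-04  7.30207410e-04]
```

View pics/scene9.png

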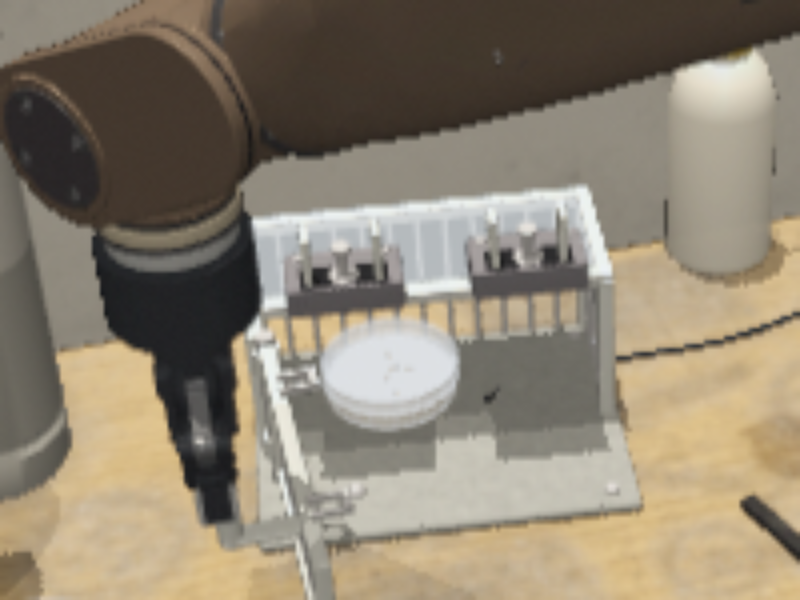

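View pics/wrist9.png

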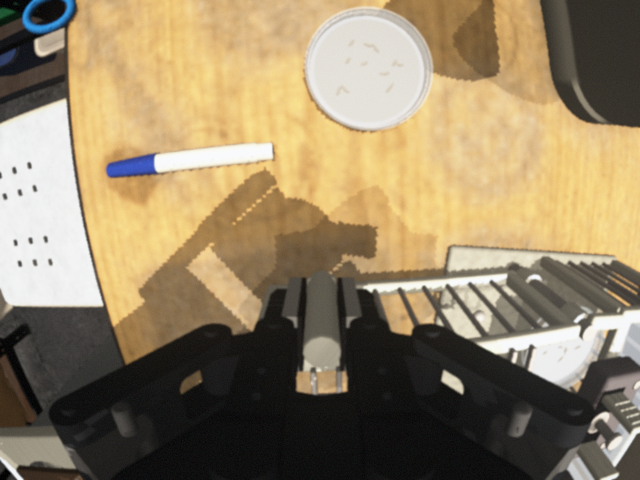

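View pics/top9.png

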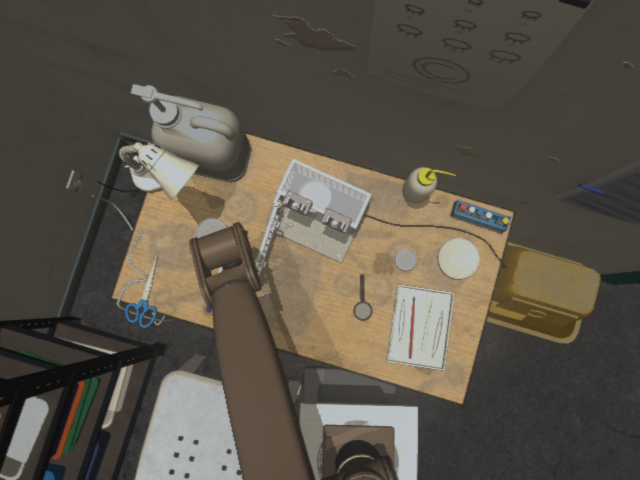

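Both bolts are up in the scene view, at (341,262) and (527,245). The gate stands square to the pen's front with the post between the pads at (322,345) in the wrist view. The arm is still, and the dishes and bystanders have not moved. Handing in.

Run:
```python
from plant import *
print(ctrl.sign_off())
s=get_state(); print(s['time'],s['eef_pos'],s['opening'],s['contact_force'])
```

```text
the job is handed in; nothing more can be done
None
the job is handed in; nothing more can be done
```

The pen's gate is open and the gripper is still holding it by its handle post. I handed the job in at about 19 s of the 48 s allowed. I squeezed the hinge-side catch first, then the handle-side one, and the pictures after each squeeze showed the bolt standing up. I then gripped the post and swung the gate past its detent to about 1.5 rad, worked out from where the gripper ended on the arc.

**Last checks before handing in:**
- Both bolts were up, and the gate stood roughly square to the pen's front.
- The post was between the pads. The opening read 0.147 (about 12.5 mm against the 14 mm post), and about 6 N still acted on the tool.
- The arm was still.
- The dishes and the things on the table looked unmoved. In the last top view the arm partly hid the big dish and marker, but the wrist view showed both in place.

**What didn't go smoothly:**
- **Wrist angle:** My first wrist angle at the post would have run the last joint out of range during the swing, so I lifted and regripped half a turn round.
- **Swing arc:** My arc was slightly too wide. About 14 N built up on the tool at mid-swing, so I eased the path inward by 2 mm for the rest.

No check failed. The gate angle and bolt heights were judged from pictures and the gripper's position, because the joints could not be read directly, and handing in gives no verdict.

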